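Hold a model house home in the sprung gluing jig

TASK

Pull open the drawer of the small cabinet, take out the little wooden house, and stand it on the bed of the gluing jig with its door facing the sprung plunger, square and centred. Push the house along the bed so that its door drives the plunger back until the house front meets both stop blocks, and finish while still holding it pressed lightly but surely against them: the program ends holding, do not let go or back off. Leave the other things on the table as they stand.

Things in the scene. Friction and masses are not known exactly. Their poses are not given: they have to be found in the camera images.
- cabinet: Low plywood cabinet, fixed, 220 (x, depth) x 240 (y) x 90 mm high, on the left or right half of the table, turned up to 0.15 rad. Origin: centre of its underside; +x points from the drawer front into it. Its one drawer slides out to -x; inside: 175 x 198 mm, floor 22 mm, side walls' top 68 mm, front panel's top 79 mm above the table. A little fir tree stands deeper in the drawer.
- cabinet_drawer0 (a joint): Drawer opening in m: 0 closed, up to 0.150 fully out; starts at 0 to 0.015. It slides with about 1 N of friction and stays where it is left. Opened by 0.12 to 0.14 the house, about 55 mm behind the drawer's front wall, lies clear of the cabinet's top.
- cabinet_drawer0_handle (a point): Middle of the drawer's handle: a round bar 11 mm thick, 120 mm long, level along the cabinet's y, 52 mm above the table, 38 mm below the cabinet's top, its centre line 35 mm in front of the drawer's face (29 mm free gap behind it, about 94 mm between its two feet). Axes as the cabinet's; moves with the drawer.
- house: Wooden model house, about 60 g: 46 mm long (x), 40 mm wide (y), plain upright side walls 28 mm high, gable roof flush with them, ridge along x at 44 mm, small chimney to 48 mm at the end away from the door. Origin: centre of its underside; +x points out through the door. Starts standing in the drawer, door towards the cabinet's back (+x within 0.35 rad). Grip it across the side walls (40 mm).
- house_door (a point): Point on the house's front face: 23 mm from the origin along +x, 16 mm above its underside. This is where the plunger bears. Axes as the house's.
- jig: Gluing jig, fixed, on the other half of the table than the cabinet, turned up to 0.2 rad. Its +x is the pushing direction. Origin at table height on its middle line. Plywood bed 130 mm wide, x = -270 to +60 mm, top 12 mm above the table; free and open at the sides from x = -270 mm to the plunger head at -165. Behind the stops a spring housing, 70 mm wide, top 56 mm above the table, x = -67 to -22.
- stop: The two aluminium stop blocks, fixed on the jig left and right of the plunger: each 14 mm wide (|y| from 10 to 24 mm), 36 mm high above the bed. Their faces towards -x are the hard stop for the house front, at jig x = -150 mm. Origin: midway between them on the bed, in the plane of those faces; axes as the jig's.
- stop_face (a point): Point in the plane of the two stop faces, midway between them, 16 mm above the bed (on the plunger's axis, 28 mm above the table). Axes as the jig's: +x is the pushing direction. When the house is fully home house_door lies here.
- plunger_tip (a point): Centre of the round flat head (15 mm in diameter) of the steel plunger; at rest it stands 15 mm out (to -x) of the stop faces, 28 mm above the table. Moves with the plunger.
- plunger (a joint): How far the plunger is pushed back, in m: 0 at rest, 0.015 when its head is level with the stop faces (its own travel ends later, at 0.022). Spring: 3 N at rest, 300 N/m more, so 7.5 N at the stop faces; it pushes the house back out as soon as one lets go.
- fir_tree: Bystander: model fir tree, 60 mm high, between cabinet and jig, to be left alone. Origin: centre of its underside.
- lamp_post: Bystander: model street lamp, 79 mm high, between cabinet and jig, to be left alone. Origin: centre of its underside.
- foam_dome: Bystander: white half dome of foam, 96 mm across, 38 mm high, in front of the robot, to be left alone. Origin: centre of its underside.
- paint_jar: Bystander: glass paint jar, 42 mm high, between cabinet and jig, to be left alone. Origin: centre of its underside.
- glue_bottle: Bystander: white glue bottle, 115 mm high, at the right side, to be left alone. Origin: centre of its underside.
- paint_cup: Bystander: clear cup, 40 mm high, at the left side, to be left alone. Origin: centre of its underside.
- brush: Bystander: brush lying at the left side, to be left alone. Origin: centre of its underside.

How it is judged (in metres and radians):
On the way, in this order (a step that is already met when the one before it is completed fails the run):
1. the drawer is pulled open (value of joint cabinet_drawer0 above 0.08 m), for 0.1 s.
2. the house is lifted out of the drawer (z of house in the frame of cabinet above 0.07 m and contact force between the fingers and house above 1 N), for 0.1 s.
3. the house front has pushed the plunger back to the stop blocks (x of house_door in the frame of stop_face between -0.0025 and 0.0025 m and y of house_door in the frame of stop_face between -0.006 and 0.006 m and z of house_door in the frame of stop_face between -0.004 and 0.005 m and angle between the x axis of house and the x axis of stop_face, either way round below 0.09 rad and angle between house's own z axis and vertical below 0.09 rad and value of joint plunger above 0.0125 m and contact force between house and stop between 1 and 30 N and contact force between the fingers and house above 1 N and linear speed of house below 0.02 m/s), for 0.2 s.
At the end, for the whole second after the job is handed in: Fingers hold the house on the jig bed (-4 to +5 mm in height), door within 6 mm of the plunger axis, square and upright within 0.09 rad, front within 2.5 mm of the stop faces and bearing on the stops with 1 to 30 N, plunger in by over 12.5 mm, all at rest (all of step 3); the arm keeps its last pose, push and grip.
It fails at once if the house is rammed into the stop blocks (over 60 N) (contact force between house and stop above 60 N).
It fails at once if another thing on the table is moved by more than 30 mm (distance of any of fir_tree, lamp_post, foam_dome, paint_jar, glue_bottle, paint_cup, brush from where it was at the start of the episode above 0.03 m).
It also fails if it takes over 58 s, if anything falls off the work surface, if the arm or the gripper's body presses on something with over 40 N, if the wrist force passes 120 N, or if a joint passes its speed limit or range.

ROBOT

A 6-joint arm with a two-finger parallel gripper is mounted at the origin on the work surface. World frame = base frame: x ahead of the robot, y to its left, z up, the work surface at z = 0. Lengths are in m, angles in degrees, forces in N, time in s.
With the tool pointing down it reaches from about 0.35 to 0.875 m from the base axis. Payload 4.2 kg.
Tool frame: the origin (TCP) lies midway between the tips of the shut fingers; the grasp point (between the pads) lies 19 mm behind it; z points along the fingers, y is the direction in which the jaws open and shut (so a half turn about z gives the same grasp; the last joint's range is limited). The gripper opens to 87 mm and grips with 3 to 60 N. Pads are 19 mm wide; open, the fingers measure 117 mm over their backs; the gripper's body (75 mm by 190 mm) begins 51 mm behind the grasp point.
Start: joints at [-61.902, 22.042, 0.453, 0, -68.411, -14.817], TCP at [0.144, -0.608, 0.223] pointing down, gripper open.
Joint ranges: [-179.83, 179.83], [-69.29, 118.12], [-61.27, 80.66], [-181.25, 117.63], [-171.15, -9.14], [-177.46, 177.46]. Speed limits (degrees/s): [159.86, 159.86, 180, 180, 180, 180].

INTERFACE

Orientations are given as a 3x3 rotation matrix whose columns are the frame's x, y, z axes.
In Python, from station import r gives the robot as it stands.
- The arm moves only by the tool carry_out, never from a script. Its argument "steps" is a list of rows, each a list of 2 entries, a list of its own where there are three numbers: the shift along the tool's x, y, z in cm, then the turn about the tool's z in degrees. In form: [[[x, y, z], twist], ...]. A call has 1 to 20 rows; each row is the pose to reach, as a shift and turn from the pose measured when the call began, along the tool's axes at that moment; what a row does not reach only later rows make up. A row lasts 1/10 s, in which the tool goes at most 50 mm and 8.59 degrees, less where a joint would pass 70% of its speed; a pose out of reach is approached as far as the arm can. A call with a gripper value outside its range is refused whole. "gripper" is the gripper's target within -1 to 1 (fully open at 1, half-way at 0, shut at -1), set as the call begins (left out, the last holds). The fingers move at their own pace and stop on an object; the grip force is fixed at half the most. Time passes only in rows, so rows that repeat a pose let the fingers close. It gives the time, the measured TCP pose, the force and the opening at its end, in the units of the state.
- r.sense(): the state, without advancing time (a new reading comes with each control period).
- r.capture(name): name is "scene" or "side" or "wrist"; returns the picture (480x640x3 uint8, red, green, blue); there is no depth.
- r.calibration(name): a dict with "camera_matrix" (3x3 intrinsics, pixels), "world_from_camera" (4x4, takes a point from camera to world coordinates). Camera axes: x right, y up, looking along -z (the intrinsics and any distortion apply to the point x, -y, -z); pixel columns grow to the right and rows downward; lengths in m; the calibration is good to about 2 mm. A picture is of the moment at which its call begins: read the wrist's pose just before it. calibration takes no time and is no camera call; for the wrist camera it gives the pose at the moment of the call.
- r.finish_job(): hands the job in, once; it reports no verdict.
Trained networks look in the newest picture that a camera, given by its name, has taken for a name from the list of things; names that differ only in an ending like _2 or _b are one class to them, and where a whole thing is asked for, a point or a joint stands for the part that bears it (a point fixed in the world has none). Each returns a list of dicts, best first, with "confidence" (0 to 1); they miss things now and then, are a little off and sometimes report something else, mostly with a low value. They report only what shows in the picture. A call takes as long as a camera call.
- r.cut_out(camera, target): "pixels" (480x640 bool, what is visible of it).
- r.place_of(camera, target): "centre" ([x, y, z] in m, in world coordinates, good to about 4 mm: a listed point, or the origin of a listed thing).
The state is a dict: "time_s": time; "joints": joint angles; "joint_velocities": joint speeds; "effort": joint torques, N m; "tcp_pos": TCP position; "ee_rot": TCP orientation; "wrist_force": force on the tool from outside, world axes, zero at the start; "moment": the same for the moment, N m; "gripper_width": opening from 0.0 (shut) to 1.0 (fully open).
Only numpy, scipy, OpenCV 4.12 (cv2) and the standard library are available. Lean on these libraries where they do the work, as an engineer would, in place of code of your own. Each camera call takes 0.05 s, during which the arm holds its last target. There are 200 camera calls.

## Working session

There is one attempt and no reset: what is moved stays moved. The work goes in short steps, Python scripts to look and compute and a tool call to move; the robot and the scene stay as the last step left them, time stands still between calls to the robot, and variables do not carry over. Pictures are saved under pics/ and viewed, about 8 in all and at most 12, crops included, and the job is handed in when it is done.

Besides the shell and the picture viewer there is one more tool, called after "Call:" as a command line: name --argument value ..., lists and objects as JSON in quotes. carry_out: Moves the arm, as the interface text tells. Its arguments: {"type":"object","properties":{"steps":{"type":"array","items":{"type":"array"}},"gripper":{"type":"number"}},"required":["steps"]}

```bash
mkdir -p pics; ls; python3 - <<'E'
from station import r
import cv2,numpy as np
s=r.sense();print(s['time_s'],s['tcp_pos'],np.round(s['ee_rot'],3).tolist(),s['gripper_width'])
ims=[]
for c in("scene","side"):
    im=r.capture(c);cv2.imwrite(f"pics/{c}0.png",im[:,:,::-1])
    for t in("cabinet","cabinet_drawer0_handle","jig","stop_face","plunger_tip","house","fir_tree","lamp_post","foam_dome","paint_jar"):
        print(c,t,[(np.round(d['centre'],3).tolist(),round(d['confidence'],2)) for d in r.place_of(c,t)[:2]])
print(r.sense()['time_s'])
E
```

```text
pics
0.0 [ 0.14348303 -0.60769573  0.22146103] [[-0.973, -0.23, -0.001], [-0.23, 0.973, 0.002], [0.0, 0.002, -1.0]] 1.003977512784645
scene cabinet [([0.739, -0.253, 0.002], 0.82)]
scene cabinet_drawer0_handle [([0.579, -0.259, 0.05], 0.84)]
scene jig [([0.71, 0.208, 0.002], 0.92)]
scene stop_face [([0.56, 0.198, 0.029], 0.53)]
scene plunger_tip []
scene house [([0.576, -0.26, 0.053], 0.26)]
scene fir_tree [([0.715, -0.004, -0.003], 0.63), ([0.578, -0.255, 0.05], 0.17)]
scene lamp_post [([0.714, -0.003, -0.002], 0.7), ([0.796, -0.008, 0.003], 0.63)]
scene foam_dome [([0.393, 0.004, -0.003], 0.66), ([0.558, 0.196, 0.028], 0.57)]
scene paint_jar [([0.592, 0.001, -0.003], 0.7)]
side cabinet [([0.74, -0.257, 0.001], 0.88)]
side cabinet_drawer0_handle [([0.58, -0.252, 0.056], 0.86)]
side jig [([0.708, 0.202, -0.002], 0.89)]
side stop_face [([0.722, -0.273, 0.035], 0.69), ([0.562, 0.191, 0.03], 0.63)]
side plunger_tip [([0.545, 0.186, 0.026], 0.4)]
side house [([0.705, -0.271, 0.022], 0.45), ([0.738, -0.258, 0.001], 0.21)]
side fir_tree [([0.72, -0.002, 0.0], 0.63)]
side lamp_post [([0.51, -0.502, 0.002], 0.52), ([0.795, -0.011, -0.0], 0.42)]
side foam_dome [([0.396, 0.007, 0.001], 0.72), ([0.592, -0.001, 0.002], 0.48)]
side paint_jar [([0.596, -0.003, -0.002], 0.7)]
1.1
```

View pics/scene0.png

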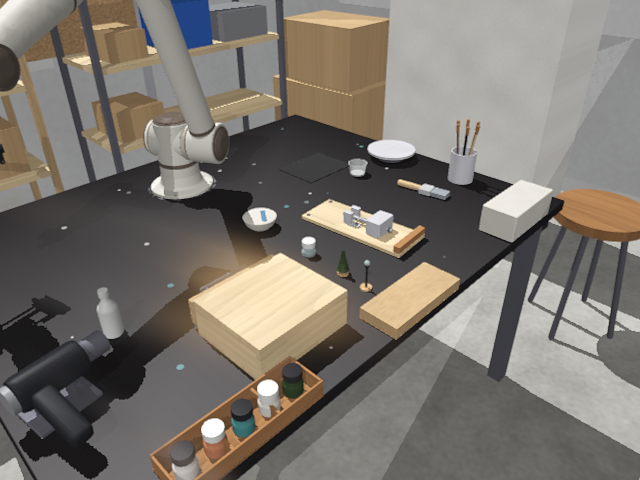

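```bash
cat > h.py <<'E'
import numpy as np,cv2
from station import r
def proj(cam,P):
    k=r.calibration(cam);T=np.linalg.inv(k['world_from_camera'])
    p=(T[:3,:3]@np.atleast_2d(P).T).T+T[:3,3];p=p*[1,-1,-1]
    q=p@k['camera_matrix'].T;return q[:,:2]/q[:,2:]
def ray(cam,uv,z,k=None):
    k=k or r.calibration(cam);T=k['world_from_camera']
    uv=np.atleast_2d(uv).astype(float)
    d=(np.linalg.inv(k['camera_matrix'])@np.c_[uv,np.ones(len(uv))].T).T*[1,-1,-1]
    d=d@T[:3,:3].T;o=T[:3,3];t=(z-o[2])/d[:,2];return o+d*t[:,None]
E
python3 -c "
from h import *
for c in('scene','side','wrist'):
    k=r.calibration(c);print(c,np.round(k['world_from_camera'],3).tolist(),k['camera_matrix'].tolist(),[x for x in k])"
```

```text
scene [[0.706, -0.359, 0.611, 1.411], [0.708, 0.378, -0.596, -0.782], [-0.017, 0.853, 0.521, 0.754], [0.0, 0.0, 0.0, 1.0]] [[520.6997225026221, 0.0, 312.08761091639076], [0.0, 520.6997225026221, 233.24207749764992], [0.0, 0.0, 1.0]] ['camera_matrix', 'world_from_camera']
side [[-0.746, 0.347, -0.568, -0.515], [-0.666, -0.402, 0.629, 1.222], [-0.01, 0.848, 0.531, 1.121], [0.0, 0.0, 0.0, 1.0]] [[615.5239744627157, 0.0, 310.0637042755866], [0.0, 615.5239744627157, 242.96060810609498], [0.0, 0.0, 1.0]] ['camera_matrix', 'world_from_camera']
wrist [[-0.23, -0.934, -0.275, 0.067], [0.973, -0.22, -0.065, -0.625], [0.0, -0.282, 0.959, 0.385], [0.0, 0.0, 0.0, 1.0]] [[410.38331385095853, 0.0, 316.9556301092381], [0.0, 410.38331385095853, 236.80603891915223], [0.0, 0.0, 1.0]] ['camera_matrix', 'world_from_camera']
```

The picture shows the cabinet at around (270,310) with its drawer on the hidden far side, and the jig at (365,225). The tree, lamp and jar stand in between. I'm moving above the handle, with the jaws turned along the pull direction.

Call:
carry_out --steps '[[[-5,2.5,-1],-8],[[-10,5,-2],-16],[[-14,7,-3],-24],[[-18,9,-3],-32],[[-22,11,-3],-40],[[-26,13,-3],-48],[[-30,15,-3],-56],[[-34,17,-3],-64],[[-38,18.6,-3],-72],[[-42,20.6,-3],-76.7],[[-46,22.5,-3],-76.7],[[-50.7,24.8,-3],-76.7],[[-50.7,24.8,-3],-76.7],[[-50.7,24.8,-3],-76.7],[[-50.7,24.8,-3],-76.7]]' --gripper -0.35

```text
time_s: 2.6
tcp_pos: [0.5795, -0.2508, 0.2525]
ee_rot: [[-0.001, -1.0, -0.001], [-1.0, 0.001, -0.0], [0.0, 0.001, -1.0]]
wrist_force: [0.5, 0.0, 0.1]
gripper_width: 0.321
```

```bash
python3 - <<'E'
from h import *
s=r.sense();print(s['time_s'],s['tcp_pos'],np.round(s['ee_rot'],3).tolist(),s['gripper_width'],s['wrist_force'])
k=r.calibration('wrist')
im=r.capture('wrist');cv2.imwrite("pics/w1.png",im[:,:,::-1])
for t in("cabinet","cabinet_drawer0_handle"):
    print(t,[(np.round(d['centre'],3).tolist(),round(d['confidence'],2)) for d in r.place_of('wrist',t)[:2]])
for d in r.cut_out('wrist','cabinet_drawer0_handle')[:1]:
    m=d['pixels'];v,u=np.nonzero(m);print(d['confidence'],len(u),u.min(),u.max(),v.min(),v.max())
    P=ray('wrist',np.c_[u,v],.052,k);c=P.mean(0);w,V=np.linalg.eigh(np.cov((P-c)[:,:2].T));print(c,w**.5,V[:,1],P.min(0),P.max(0))
E
```

```text
2.6 [ 0.57945847 -0.25081947  0.25251686] [[-0.001, -1.0, -0.001], [-1.0, 0.001, -0.0], [0.0, 0.001, -1.0]] 0.3212800761194412 [0.50932601 0.04754289 0.06753256]
cabinet [([0.739, -0.252, 0.001], 0.64)]
cabinet_drawer0_handle [([0.583, -0.257, 0.051], 0.63)]
0.65 11751 231 322 54 308
[ 0.62102756 -0.27301373  0.052     ] [0.02083292 0.05583278] [-0.04994054  0.99875219] [ 0.57366451 -0.37620606  0.052     ] [ 0.64985002 -0.14890243  0.052     ]
```

View pics/w1.png

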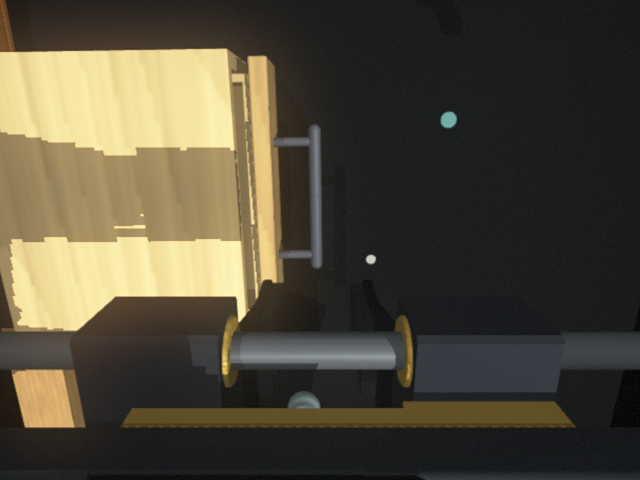

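The wrist view shows the handle bar running from (315,127) to (317,266). The drawer face's top edge runs from (272,57) to (281,283), and the cabinet is a little turned.

```bash
python3 - <<'E'
from h import *
P=ray('wrist',[[315,126],[317.5,268]],.052);print(P,P.mean(0),np.hypot(*(P[1]-P[0])[:2]))
Q=ray('wrist',[[273,57],[282,281]],.079);print(Q)
print(ray('wrist',[[228,50],[243,300]],.09))
E
```

```text
[[ 0.57985071 -0.32011685  0.052     ]
 [ 0.57794545 -0.1906464   0.052     ]] [ 0.57889808 -0.25538162  0.052     ] 0.12948446491951424
[[ 0.61134388 -0.37121915  0.079     ]
 [ 0.60932747 -0.18873593  0.079     ]]
[[ 0.64289457 -0.37459751  0.09      ]
 [ 0.64253864 -0.17568351  0.09      ]]
```

Call:
carry_out --steps '[[[0.4,0,5],0],[[0.4,0,10],0],[[0.4,0,13],0],[[0.4,0,15],0],[[0.4,0,17],0],[[0.4,0,19],0],[[0.4,0,20],0],[[0.4,0,21],0],[[0.4,0,21],0]]'

```text
time_s: 3.7
tcp_pos: [0.5785, -0.2556, 0.0421]
ee_rot: [[-0.003, -1.0, -0.001], [-1.0, 0.003, 0.0], [-0.0, 0.001, -1.0]]
wrist_force: [-0.3, 0.2, -0.2]
gripper_width: 0.32
```

Call:
carry_out --steps '[[[0,0,0],0],[[0,0,0],0],[[0,0,0],0],[[0,0,0],0],[[0,1,0],0],[[0,2.5,0],0],[[0,4.5,0],0],[[0,6.5,0],0],[[0,8.5,0],0],[[0,10,0],0],[[0,11.2,0],0],[[0,11.8,0],0],[[0,11.8,0],0]]' --gripper -1

```text
time_s: 5.0
tcp_pos: [0.4591, -0.2573, 0.043]
ee_rot: [[-0.002, -1.0, -0.001], [-1.0, 0.002, -0.002], [0.002, 0.001, -1.0]]
wrist_force: [-1.2, -10.1, -1.2]
gripper_width: 0.112
```

Call:
carry_out --steps '[[[0,0,0],0],[[0,0,0],0],[[0,0,0],0],[[0,0,-2],0],[[0,0,-6],0],[[0,0,-11],0],[[0,-1,-16],8],[[0,-2,-20],16],[[0,-3,-21],24],[[0,-4,-21],32],[[0,-5,-21],40],[[0,-6,-21],48],[[0,-7,-21],56],[[0,-7,-21],64],[[0,-7,-21],72],[[0,-7,-21],80],[[0,-7,-21],88],[[0,-7,-21],90],[[0,-7,-21],90]]' --gripper -0.35

```text
time_s: 6.9
tcp_pos: [0.5293, -0.2565, 0.2526]
ee_rot: [[-1.0, 0.002, -0.002], [0.002, 1.0, -0.002], [0.002, -0.002, -1.0]]
wrist_force: [-0.5, 0.5, -0.6]
gripper_width: 0.325
```

```bash
python3 - <<'E'
from h import *
s=r.sense();print(s['time_s'],s['tcp_pos'],np.round(s['ee_rot'],3).tolist(),s['gripper_width'],s['wrist_force'])
k=r.calibration('wrist')
im=r.capture('wrist');cv2.imwrite("pics/w2.png",im[:,:,::-1])
for t in("house","house_door","cabinet_drawer0_handle"):
    print(t,[(np.round(d['centre'],3).tolist(),round(d['confidence'],2)) for d in r.place_of('wrist',t)[:2]])
for d in r.cut_out('wrist','house')[:1]:
    m=d['pixels'].astype(np.uint8);c=max(cv2.findContours(m,0,2)[0],key=cv2.contourArea);R=cv2.minAreaRect(c);print(d['confidence'],m.sum(),cv2.boxPoints(R))
E
```

```text
6.9 [ 0.52925153 -0.25650367  0.25259392] [[-1.0, 0.002, -0.002], [0.002, 1.0, -0.002], [0.002, -0.002, -1.0]] 0.3245815579973689 [-0.54101709  0.49911346 -0.58400217]
house []
house_door [([0.598, -0.272, 0.038], 0.87), ([0.46, -0.26, 0.05], 0.37)]
cabinet_drawer0_handle [([0.458, -0.258, 0.052], 0.78), ([0.58, -0.276, 0.022], 0.26)]
0.68 2473 [[273.50867 229.3063 ]
 [317.31793 222.56642]
 [326.4162  281.70517]
 [282.60693 288.44507]]
```

View pics/w2.png

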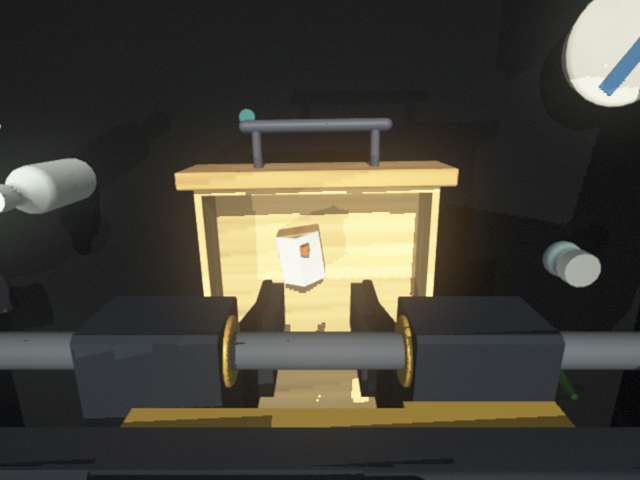

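The drawer is open, and the house sits at about (302,257) with its chimney at (304,250). I'm enlarging that part to read its heading.

```bash
python3 -c "
import cv2
im=cv2.imread('pics/w2.png')[210:300,250:350]
cv2.imwrite('pics/w2c.png',cv2.resize(im,None,fx=6,fy=6,interpolation=cv2.INTER_CUBIC))"
```

```text
(no output)
```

View pics/w2c.png

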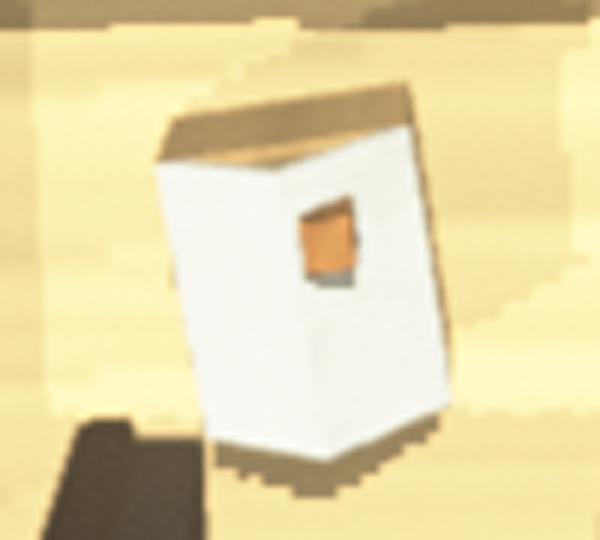

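The crop shows the eave corners at (157,163), (407,125), (449,404) and (208,438), and the ridge from (278,166) to (327,460). The chimney is at the back end, so the door points towards the cabinet.

```bash
python3 - <<'E'
from h import *
f=lambda a:np.array(a)/6+[250,210]-.4
E=ray('wrist',f([[157,163],[407,125],[449,404],[208,438]]),.050);R=ray('wrist',f([[278,166],[327,460]]),.066)
print(E,R,E.mean(0),R.mean(0))
for a,b in((E[0],E[3]),(E[1],E[2]),(R[0],R[1])): d=b-a;print(np.hypot(*d[:2]),np.degrees(np.arctan2(d[1],d[0])))
E
```

```text
[[ 0.55797531 -0.29494601  0.05      ]
 [ 0.55193398 -0.25629003  0.05      ]
 [ 0.59797831 -0.24968308  0.05      ]
 [ 0.60376557 -0.28817359  0.05      ]] [[ 0.55378683 -0.27534663  0.066     ]
 [ 0.60073396 -0.26860585  0.066     ]] [ 0.57791329 -0.27227318  0.05      ] [ 0.5772604  -0.27197624  0.066     ]
0.04628836563423345 8.413100235430942
0.04651592997988759 8.165688517814196
0.04742859352339933 8.170821154369001
```

Call:
carry_out --steps '[[[-3,-1,3],-5],[[-4.8,-1.55,7],-8.2],[[-4.8,-1.55,11],-8.2],[[-4.8,-1.55,15],-8.2],[[-4.8,-1.55,18],-8.2],[[-4.8,-1.55,20],-8.2],[[-4.8,-1.55,21.5],-8.2],[[-4.8,-1.55,22.5],-8.2],[[-4.8,-1.55,22.5],-8.2],[[-4.8,-1.55,22.5],-8.2]]' --gripper 0.4

```text
time_s: 8.15
tcp_pos: [0.5775, -0.2731, 0.0284]
ee_rot: [[-0.99, -0.141, -0.001], [-0.141, 0.99, -0.002], [0.001, -0.002, -1.0]]
wrist_force: [-0.5, -0.3, 0.7]
gripper_width: 0.699
```

Call:
carry_out --steps '[[[0,0,0],0],[[0,0,0],0],[[0,0,0],0],[[0,0,0],0],[[0,0,0],0],[[0,0,0],0],[[0,0,-0.5],0],[[0,0,-1],0],[[0,0,-2],0],[[0,0,-4],0],[[0,0,-8],0],[[0,0,-12],0],[[0,0,-16],0],[[0,0,-20],0],[[0,0,-20],0]]' --gripper -1

```text
time_s: 9.65
tcp_pos: [0.5807, -0.274, 0.2368]
ee_rot: [[-0.99, -0.142, 0.013], [-0.142, 0.99, -0.008], [-0.012, -0.01, -1.0]]
wrist_force: [0.5, 0.6, -0.7]
gripper_width: 0.459
```

Call:
carry_out --steps '[[[-1,4,-1],0],[[-2,9,-1],1],[[-3,14,-1],2],[[-4,19,-1],3],[[-5,24,-1],4],[[-6,29,-1],4],[[-7,34,-1],4],[[-8,39,-1],4],[[-8.6,43,-1],4],[[-8.6,45,-1],4],[[-8.6,46.1,-1],4],[[-8.6,46.1,-1],4],[[-8.6,46.1,-1],4],[[-8.6,46.1,-1],4]]'

```text
time_s: 11.05
tcp_pos: [0.6003, 0.1931, 0.2437]
ee_rot: [[-0.997, -0.071, 0.013], [-0.071, 0.997, -0.008], [-0.013, -0.009, -1.0]]
wrist_force: [-0.4, -0.9, -0.8]
gripper_width: 0.456
```

```bash
python3 - <<'E'
from h import *
s=r.sense();print(s['time_s'],s['tcp_pos'],np.round(s['ee_rot'],3).tolist(),s['gripper_width'],s['wrist_force'])
k=r.calibration('wrist')
im=r.capture('wrist');cv2.imwrite("pics/w3.png",im[:,:,::-1])
for t in("jig","stop","stop_face","plunger_tip","house","house_door"):
    print(t,[(np.round(d['centre'],3).tolist(),round(d['confidence'],2)) for d in r.place_of('wrist',t)[:2]])
E
```

```text
11.05 [0.60031929 0.19309095 0.24368361] [[-0.997, -0.071, 0.013], [-0.071, 0.997, -0.008], [-0.013, -0.009, -1.0]] 0.456313980275099 [-0.35253036 -0.91716321 -0.78919164]
jig []
stop [([0.56, 0.194, 0.016], 0.6)]
stop_face [([0.562, 0.194, 0.029], 0.59)]
plunger_tip [([0.55, 0.191, 0.029], 0.98), ([0.593, 0.001, 0.002], 0.74)]
house [([0.598, 0.192, 0.238], 0.97)]
house_door [([0.624, 0.195, 0.254], 0.79)]
```

View pics/w3.png

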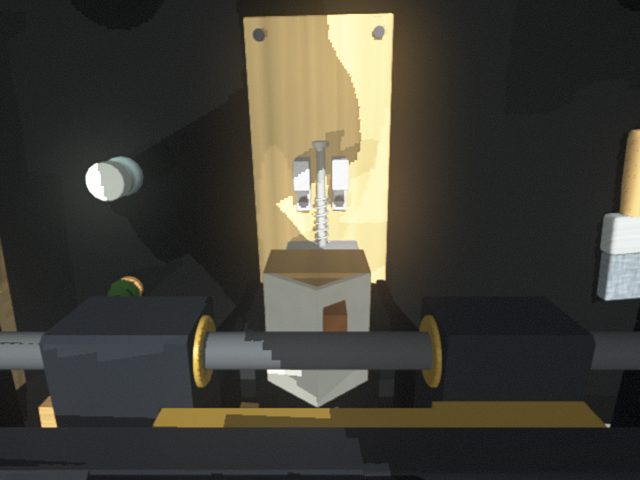

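The view shows the bed's free end at (245,17) to (394,14), the plunger head at (320,145) and the stop tops at about (301,158) and (341,158). The house is held straight in the jaws. I'm fitting the bed edges now.

```bash
python3 - <<'E'
from h import *
im=cv2.imread('pics/w3.png');g=cv2.GaussianBlur(cv2.cvtColor(im,cv2.COLOR_BGR2GRAY),(3,3),0).astype(float)
L=[];R=[]
for v in range(40,235,5):
    d=np.diff(g[v]);u=235+np.argmax(d[235:272]);L.append((u+.5,v));u=375+np.argmin(d[375:405]);R.append((u+.5,v))
def fit(p):
    P=ray('wrist',p,.012)[:,:2].astype(np.float32);vx,vy,x,y=cv2.fitLine(P,cv2.DIST_HUBER,0,.001,.01).ravel();
    if vx<0:vx,vy=-vx,-vy
    res=(P-[x,y])@[-vy,vx];print('rms',res.std());return vx,vy,x,y
l,rr=fit(L),fit(R)
for a in(l,rr):print(np.degrees(np.arctan2(a[1],a[0])))
T=[]
for u in(262,300,340,380): d=np.diff(g[:40,u]);T.append((u,np.argmax(d)+.5))
e=ray('wrist',T,.012);print('end',e,T)
a=np.mean([np.arctan2(q[1],q[0]) for q in(l,rr)])
X=np.array([np.cos(a),np.sin(a)]);Y=np.array([-X[1],X[0]])
ys=[np.dot(q[2:],Y) for q in(l,rr)];print('yaw',np.degrees(a),'width',ys,np.ptp(ys),'mid',np.mean(ys))
xe=(e[:,:2]@X).mean();print('end x',xe,'stop x from end',xe+.12)
S=xe+.12
print('stop world',X*S+Y*np.mean(ys))
for p,z in(([[294,158],[309,158],[333,158],[349,158]],.048),([[320,145]],.033)):
    q=ray('wrist',p,z)[:,:2];print(np.c_[q@X,q@Y],q)
C=ray('wrist',[[258.5,34.5],[378.5,32]],.012);print(C)
print('housing y=±35 check, house held centre ray z', )
E
```

```text
rms 0.0002841041
rms 0.00027475998
5.3048143
5.320994
end [[0.44651832 0.13427886 0.012     ]
 [0.44345329 0.16686032 0.012     ]
 [0.43951036 0.20099502 0.012     ]
 [0.43634562 0.23507894 0.012     ]] [(262, np.float64(16.5)), (300, np.float64(15.5)), (340, np.float64(13.5)), (380, np.float64(12.5))]
yaw 5.3129044 width [np.float32(0.07535427), np.float32(0.20508136)] 0.1297271 mid 0.14021781
end x 0.4566258816536681 stop x from end 0.576625881653668
stop world [0.56116518 0.193008  ]
[[0.57390362 0.1178149 ]
 [0.57415875 0.1307057 ]
 [0.57456661 0.15131376]
 [0.57483829 0.1650407 ]] [[0.560529   0.17044927]
 [0.55958941 0.18330831]
 [0.55808732 0.2038656 ]
 [0.55708679 0.21755873]]
[[0.56459631 0.14030778]] [[0.54917895 0.1919837 ]]
[[0.46080587 0.13169425 0.012     ]
 [0.45149354 0.23555373 0.012     ]]
housing y=±35 check, house held centre ray z
```

Call:
carry_out --steps '[[[4,0.1,0],-1.2],[[8,0.2,0],-1.2],[[11,0.3,1],-1.2],[[11.6,0.3,4],-1.2],[[11.6,0.3,8],-1.2],[[11.6,0.3,12],-1.2],[[11.6,0.3,15],-1.2],[[11.6,0.3,17],-1.2],[[11.6,0.3,18.5],-1.2],[[11.6,0.3,19.2],-1.2],[[11.6,0.3,19.2],-1.2],[[11.6,0.3,19.2],-1.2],[[11.6,0.3,19.2],-1.2]]'

```text
time_s: 12.7
tcp_pos: [0.4876, 0.1877, 0.0511]
ee_rot: [[-0.996, -0.093, 0.015], [-0.093, 0.996, -0.006], [-0.014, -0.008, -1.0]]
wrist_force: [0.1, -0.4, -0.8]
gripper_width: 0.455
```

```bash
cat >> h.py <<'E'
a=np.radians(5.31);X=np.array([np.cos(a),np.sin(a)]);Y=np.array([-X[1],X[0]])
def rep():
    s=r.sense();p=s['tcp_pos'];R=s['ee_rot'];f=s['wrist_force']
    print(s['time_s'],'house front x rel stop mm',(p[:2]@X+.023-.5755)*1e3,'y',(p[:2]@Y-.1402)*1e3,'z',p[2]*1e3,'yaw err',np.degrees(np.arctan2(-R[1,0],-R[0,0]))-5.31,'R',np.round(R,3).tolist(),'F jig',f[:2]@X,f[:2]@Y,f[2],s['gripper_width'])
E
python3 - <<'E'
from h import *
rep()
im=r.capture('side')
uv=proj('side',[.51,.19,.03])[0].astype(int);print(uv)
for t in("house","house_door","stop_face","plunger_tip"):
    print(t,[(np.round(d['centre'],3).tolist(),round(d['confidence'],2)) for d in r.place_of('side',t)[:2]])
u,v=uv;c=im[v-70:v+70,u-90:u+90];cv2.imwrite('pics/s4.png',cv2.resize(c[:,:,::-1],None,fx=4,fy=4,interpolation=cv2.INTER_CUBIC))
E
```

```text
12.7 house front x rel stop mm -49.62444463898341 y 1.6174315348633783 z 51.10604697679093 yaw err 0.037353096647645856 R [[-0.996, -0.093, 0.015], [-0.093, 0.996, -0.006], [-0.014, -0.008, -1.0]] F jig 0.10288299432179454 -0.42561647795722535 -0.7956698385030098 0.45549988739243075
[287 295]
house [([0.49, 0.19, 0.043], 0.51)]
house_door [([0.509, 0.185, 0.062], 0.68)]
stop_face [([0.564, 0.194, 0.026], 0.54)]
plunger_tip [([0.548, 0.187, 0.026], 0.43), ([0.46, -0.255, 0.052], 0.33)]
```

View pics/s4.png

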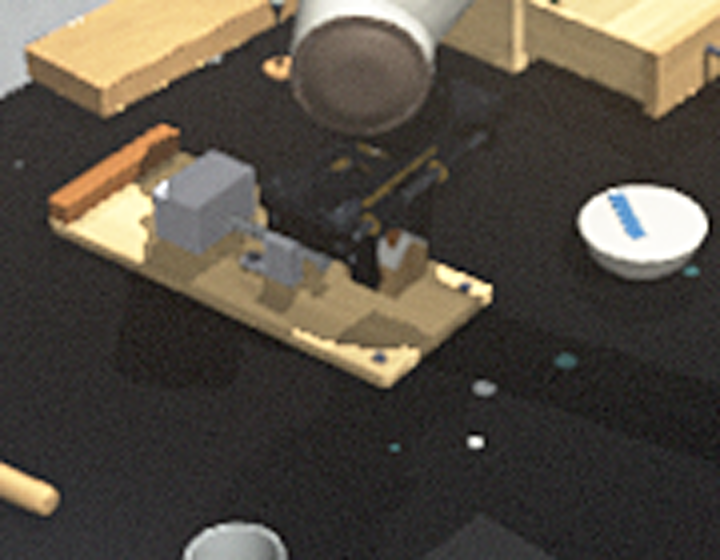

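The house is held upright, in line with the plunger and about 3 cm above the bed. I'm lowering it onto the bed.

Call:
carry_out --steps '[[[0,-0.15,1],0],[[0,-0.15,2],0],[[0,-0.15,2.5],0],[[0,-0.15,2.8],0],[[0,-0.15,3],0],[[0,-0.15,3.1],0],[[0,-0.15,3.2],0],[[0,-0.15,3.25],0],[[0,-0.15,3.25],0]]'

```text
time_s: 13.85
tcp_pos: [0.4877, 0.1857, 0.0192]
ee_rot: [[-0.996, -0.093, 0.014], [-0.094, 0.996, -0.007], [-0.014, -0.008, -1.0]]
wrist_force: [-2.2, -0.7, 6.3]
gripper_width: 0.454
```

```bash
python3 -c "
from h import *
rep()"
```

```text
13.85 house front x rel stop mm -49.6635433096364 y -0.42088830557165946 z 19.162653789877496 yaw err 0.0575706786547423 R [[-0.996, -0.093, 0.014], [-0.094, 0.996, -0.007], [-0.014, -0.008, -1.0]] F jig -2.22633822340549 -0.45557622406183557 6.285500252393153 0.45362737992183266
```

Call:
carry_out --steps '[[[-1,-0.03,0],0],[[-2,-0.03,0],0],[[-3,-0.03,0.02],0],[[-3.4,-0.03,0.02],0],[[-3.7,-0.03,0.02],0],[[-4.0,-0.03,0.02],0],[[-4.2,-0.03,0.02],0],[[-4.4,-0.03,0.02],0],[[-4.4,-0.03,0.02],0]]'

```text
time_s: 14.75
tcp_pos: [0.5293, 0.1888, 0.0192]
ee_rot: [[-0.996, -0.093, 0.01], [-0.093, 0.996, -0.009], [-0.009, -0.01, -1.0]]
wrist_force: [-6.4, 1.5, 4.4]
gripper_width: 0.461
```

```bash
python3 -c "
from h import *
rep()"
```

```text
14.75 house front x rel stop mm -7.9786962236437775 y -1.1587622418174348 z 19.188113458263235 yaw err 0.027576072151759057 R [[-0.996, -0.093, 0.01], [-0.093, 0.996, -0.009], [-0.009, -0.01, -1.0]] F jig -6.2100512474286225 2.0899933344165613 4.401774311355772 0.46081184698228755
```

Call:
carry_out --steps '[[[-0.3,0.08,0],0],[[-0.5,0.1,0],0],[[-0.7,0.1,0],0],[[-0.9,0.1,0],0],[[-1.0,0.1,0],0],[[-1.1,0.1,0],0],[[-1.1,0.1,0],0]]'

```text
time_s: 15.45
tcp_pos: [0.5362, 0.1894, 0.0191]
ee_rot: [[-0.996, -0.092, 0.002], [-0.092, 0.996, -0.013], [-0.0, -0.013, -1.0]]
wrist_force: [-10.7, 1.4, 9.3]
gripper_width: 0.454
```

```bash
python3 -c "
from h import *
rep()"
```

```text
15.45 house front x rel stop mm -1.05109701718209 y -1.2378982140710815 z 19.125738257594715 yaw err -0.016075684873806395 R [[-0.996, -0.092, 0.002], [-0.092, 0.996, -0.013], [-0.0, -0.013, -1.0]] F jig -10.534076425529987 2.3438750818919236 9.346129380324104 0.45422349158729125
```

Call:
carry_out --steps '[[[-0.4,0.1,0],0],[[-0.5,0.12,-0.02],0],[[-0.6,0.12,-0.03],0],[[-0.7,0.12,-0.03],0],[[-0.8,0.12,-0.03],0],[[-0.8,0.12,-0.03],0],[[-0.8,0.12,-0.03],0]]'

```text
time_s: 16.15
tcp_pos: [0.5383, 0.1895, 0.0193]
ee_rot: [[-0.996, -0.091, -0.01], [-0.091, 0.996, -0.018], [0.011, -0.017, -1.0]]
wrist_force: [-16.9, 2.3, 12.8]
gripper_width: 0.456
```

```bash
python3 -c "
from h import *
rep()"
```

```text
16.15 house front x rel stop mm 0.9947789919870775 y -1.3643350846127 z 19.27326350616994 yaw err -0.07879455432489291 R [[-0.996, -0.091, -0.01], [-0.091, 0.996, -0.018], [0.011, -0.017, -1.0]] F jig -16.574402233747104 3.886543440089978 12.767238019732744 0.45633708232380343
```

Call:
carry_out --steps '[[[-0.6,0.15,-0.04],0],[[-0.7,0.18,-0.06],0],[[-0.8,0.18,-0.08],0],[[-0.85,0.18,-0.08],0],[[-0.85,0.18,-0.08],0],[[-0.85,0.18,-0.08],0]]'

```text
time_s: 16.75
tcp_pos: [0.5383, 0.1895, 0.0193]
ee_rot: [[-0.996, -0.09, -0.026], [-0.089, 0.996, -0.024], [0.028, -0.022, -0.999]]
wrist_force: [-19.9, 2.7, 13.3]
gripper_width: 0.456
```

```bash
python3 - <<'E'
from h import *
rep()
c=r.capture('wrist');cv2.imwrite('pics/w5.png',c[:,:,::-1])
for t in("house","house_door","plunger_tip","stop"):
    print(t,[(np.round(d['centre'],4).tolist(),round(d['confidence'],2),(np.round(1e3*(np.array(d['centre'][:2])@X-.5755),1),np.round(1e3*(np.array(d['centre'][:2])@Y-.1402),1))) for d in r.place_of('wrist',t)[:1]])
im=r.capture('side');u,v=proj('side',[.55,.19,.03])[0].astype(int)
for t in("house","house_door"):
    print(t,[(np.round(d['centre'],4).tolist(),round(d['confidence'],2)) for d in r.place_of('side',t)[:1]])
c=im[v-40:v+40,u-60:u+60];cv2.imwrite('pics/s5.png',cv2.resize(c[:,:,::-1],None,fx=6,fy=6,interpolation=cv2.INTER_CUBIC))
E
```

```text
16.75 house front x rel stop mm 1.0560842222417932 y -1.3579441676146164 z 19.25216389300983 yaw err -0.20026601271450595 R [[-0.996, -0.09, -0.026], [-0.089, 0.996, -0.024], [0.028, -0.022, -0.999]] F jig -19.5513225887996 4.50198548504081 13.294498839942996 0.4563913143821186
house [([0.5386, 0.1851, 0.0133], 0.94, (np.float64(-22.1), np.float64(-5.7)))]
house_door [([0.56, 0.1905, 0.029], 0.79, (np.float64(-0.3), np.float64(-2.3)))]
plunger_tip []
stop []
house [([0.5426, 0.1898, 0.013], 0.74)]
house_door [([0.5617, 0.1897, 0.027], 0.68)]
```

View pics/s5.png

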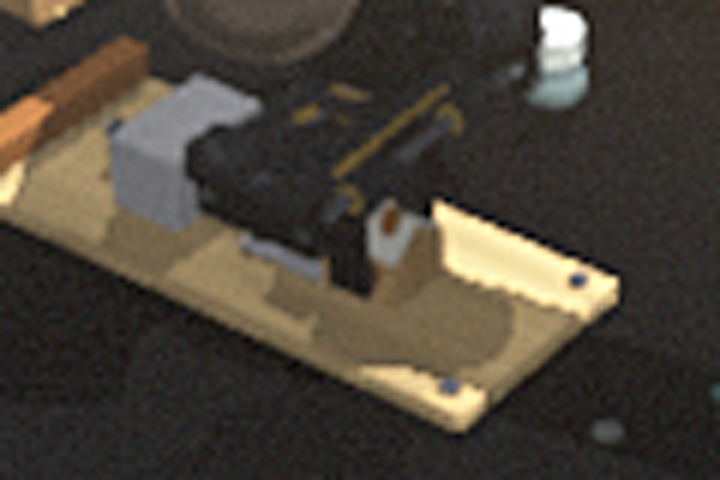

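View pics/w5.png

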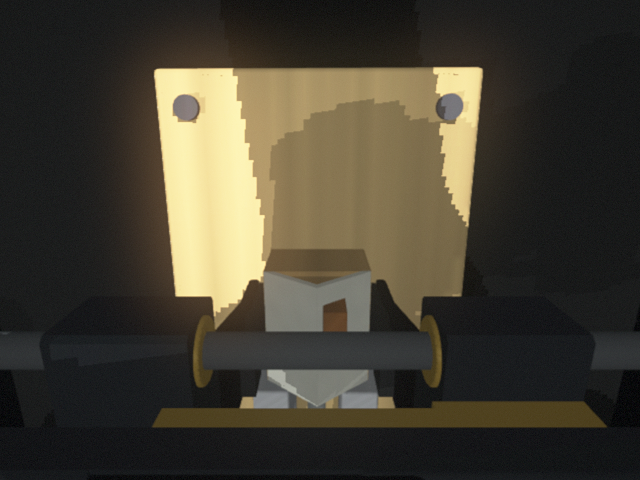

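The TCP did not move while the push rose from 16.6 to 19.6 N, so the front is on the hard stops. Both stop blocks show evenly on either side of the house front, at about (272,392) and (362,392). I'll check that the hold is steady, then hand in.

```bash
python3 - <<'E'
from h import *
rep();[r.capture('side') for _ in range(6)];rep()
s=r.sense();p=s['tcp_pos'];ok=abs(p[:2]@X+.023-.5755)<.003 and 13<-(s['wrist_force'][:2]@X)<28
print(ok)
if ok:print(r.finish_job())
E
```

```text
17.15 house front x rel stop mm 1.0658937522780576 y -1.3672719710276227 z 19.265816281554002 yaw err -0.19846911432203918 R [[-0.996, -0.09, -0.026], [-0.089, 0.996, -0.024], [0.028, -0.022, -0.999]] F jig -20.34124426490394 4.17917793908759 13.515795253159515 0.4586607044649301
17.45 house front x rel stop mm 1.0382833887206955 y -1.383197646044415 z 19.243369374557 yaw err -0.19787813870467197 R [[-0.996, -0.09, -0.026], [-0.089, 0.996, -0.025], [0.028, -0.022, -0.999]] F jig -19.443799065903253 4.434325809498858 14.099654537090661 0.4559644795991429
True
the job is handed in; nothing more can be done
None
```

I opened the drawer, lifted the house out, set it on the jig bed and pushed it along until its front met the stop blocks. I handed in at about 17.5 s with the gripper still holding it pressed. The hand-in gave no verdict.

**Last checks**
- **Steady hold:** in the last 0.3 s before hand-in the pose stayed within about 0.05 mm. The push along the jig was about 19–20 N.
- **On the stops:** on the last push the force rose from 16.6 to 19.6 N without the gripper moving. After the spring (7.5 N) and bed friction, I estimate 7–12 N on the stops; this is not measured directly.
- **Position:** the front reads about +1 mm past my estimate of the stop plane, which is within measuring error. It is about 1.4 mm off the middle line and 0.2° off square.

**Less good**
- **Tilt and downward force:** pressing tilted the tool about 0.035 rad (limit 0.09). It also left about 14 N pushing down on the bed and about 4 N sideways.
- **Disagreeing readings:** the wrist camera put the house origin 5.7 mm off the middle line and the door point 2.3 mm off. I relied on the arm's own position and on the wrist picture, where both stops show evenly beside the house.
- **Not checked:** I did not re-measure the other things on the table. The pictures showed no contact with them.

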